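Pack the tree candles by size

ROBOT

A 6-joint arm with a two-finger parallel gripper is mounted at the origin on the work surface. World frame = base frame: x ahead of the robot, y to its left, z up, the work surface at z = 0. Lengths are in m, angles in degrees, forces in N, time in s.
With the tool pointing down it reaches from about 0.4 to 0.825 m from the base axis. Payload 7 kg.
Tool frame: the origin (TCP) lies at the very end of the fingers, on their centre line; the grasp point (between the pads) lies 19 mm behind it; x points along the fingers, z is the direction in which the jaws open and shut, and the axes are right-handed (so a half turn about x gives the same grasp; the last joint's range is limited). The gripper opens to 88 mm and grips with 3 to 60 N. Pads are 19 mm wide; open, the fingers measure 130 mm over their backs; the gripper's body (78 mm by 193 mm) begins 47 mm behind the grasp point.
Start: joints at [80.048, 20.546, 0.682, 0, -70.136, -16.507], TCP at [0.301, 0.604, 0.227] pointing down, gripper open.
Joint ranges: [-176.03, 176.03], [-82.01, 121.73], [-58.28, 71.71], [-173.87, 95.51], [-174.79, -0.11], [-173.66, 173.66]. Speed limits (degrees/s): [136.94, 136.94, 172.46, 180, 180, 180].

INTERFACE

Orientations are given as [roll, pitch, yaw] about the fixed x, y, z axes, in that order (R = Rz(yaw) Ry(pitch) Rx(roll)).
In Python, from plant import * gives the robot as it stands.
- The arm moves only by the tool arm_command, never from a script. Its argument "commands" is one flat list of numbers, 5 for each row, row after row: the shift along the tool's x, y, z in mm, then the turn about the tool's x in degrees, then the opening in per cent of the stroke, from 0 (shut) to 100 (fully open). A call has 1 to 5 rows; each row shifts and turns the pose as measured when the row begins, along the tool's axes as they then stand; what a row does not reach is not made up. A row lasts 1/8 s, in which the tool goes at most 62.5 mm and 10.7 degrees, less where a joint would pass 70% of its speed; a pose out of reach is approached as far as the arm can. A call is refused whole if a number of a shift passes 62.5 or a number of a turn 10.7, either way. A call with a gripper value outside its range is refused whole. The fingers move at their own pace and stop on an object; the grip force is fixed at half the most. Time passes only in rows, so rows that do not move let the fingers close. It gives the time, the measured TCP pose, the force and the opening at its end, in the units of the state.
- get_obs(): the state, without advancing time (a new reading comes with each control period).
- snapshot(name): name is "scene" or "side" or "wrist"; returns a dict with "frame" (420x560x3 uint8, blue, green, red), "fov_y" (degrees; the focal length in pixels is half the picture's height over the tangent of half this angle, whatever the lens; pixels are square), "cx", "cy" (the principal point, pixels), "world_to_cam" (4x4, takes a point from world to camera coordinates). Camera axes: x right, y up, looking along -z (the intrinsics and any distortion apply to the point x, -y, -z); pixel columns grow to the right and rows downward; lengths in m; the calibration is good to about 2 mm. A picture is of the moment at which its call begins. There is no depth.
- close_job(): hands the job in, once; it reports no verdict.
The state is a dict: "clock": time; "joint_pos": joint angles; "qvel": joint speeds; "tau": joint torques, N m; "tool_pos": TCP position; "orientation": TCP orientation; "force": force on the tool from outside, world axes, zero at the start; "moment": the same for the moment, N m; "opening": finger opening in m.
Only numpy, scipy, OpenCV 4.12 (cv2) and the standard library are available. Lean on these libraries where they do the work, as an engineer would, in place of code of your own. Each camera call takes 0.05 s, during which the arm holds its last target. There are 200 camera calls.

TASK

Pack the four tree-shaped beeswax candles into the four shallow carton bases, matched by size: the smallest tree in the smallest carton, the next size in the next, and so on up to the largest. Stand each one upright, flat on its carton's floor, and leave the pillar candle and the pine-cone candle standing where they are.

Things in the scene. Friction and masses are not known exactly. Their poses are not given: they have to be found in the camera images.
- tree_1: the smallest of four yellow beeswax candles shaped like a fir tree with tiers of scalloped skirts, tapering to a tip with a thin white wick (7 mm, soft): 30 mm across at the foot, 50 mm tall without the wick, about 24 g; its lowest 25 mm are nearly straight-sided (round, a few mm of taper, graspable from any side), above that it narrows. Loose, standing upright. Origin: centre of its flat underside; z up along its axis.
- tree_2: the second smallest of four yellow beeswax candles shaped like a fir tree with tiers of scalloped skirts, tapering to a tip with a thin white wick (7 mm, soft): 40 mm across at the foot, 63 mm tall without the wick, about 47 g; its lowest 28 mm are nearly straight-sided (round, a few mm of taper, graspable from any side), above that it narrows. Loose, standing upright. Origin: centre of its flat underside; z up along its axis.
- tree_3: the second largest of four yellow beeswax candles shaped like a fir tree with tiers of scalloped skirts, tapering to a tip with a thin white wick (7 mm, soft): 50 mm across at the foot, 76 mm tall without the wick, about 85 g; its lowest 33 mm are nearly straight-sided (round, a few mm of taper, graspable from any side), above that it narrows. Loose, standing upright. Origin: centre of its flat underside; z up along its axis.
- tree_4: the largest of four yellow beeswax candles shaped like a fir tree with tiers of scalloped skirts, tapering to a tip with a thin white wick (7 mm, soft): 60 mm across at the foot, 88 mm tall without the wick, about 140 g; its lowest 40 mm are nearly straight-sided (round, a few mm of taper, graspable from any side), above that it narrows. Loose, standing upright. Origin: centre of its flat underside; z up along its axis.
- carton_1: the smallest of four shallow square kraft carton bases, open at the top, stuck to the table: 52 x 52 mm outside, 46 x 46 mm inside, floor 3 mm thick, walls 3 mm thick and 10 mm high over the table. Origin: centre of its underside, on the table; x and y along its sides.
- carton_2: the second smallest of four shallow square kraft carton bases, open at the top, stuck to the table: 62 x 62 mm outside, 56 x 56 mm inside, floor 3 mm thick, walls 3 mm thick and 10 mm high over the table. Origin: centre of its underside, on the table; x and y along its sides.
- carton_3: the second largest of four shallow square kraft carton bases, open at the top, stuck to the table: 72 x 72 mm outside, 66 x 66 mm inside, floor 3 mm thick, walls 3 mm thick and 10 mm high over the table. Origin: centre of its underside, on the table; x and y along its sides.
- carton_4: the largest of four shallow square kraft carton bases, open at the top, stuck to the table: 82 x 82 mm outside, 76 x 76 mm inside, floor 3 mm thick, walls 3 mm thick and 10 mm high over the table. Origin: centre of its underside, on the table; x and y along its sides.
- cone_candle: a yellow beeswax candle shaped like a scaly pine cone (egg-shaped), 56 mm across, 62 mm tall, loose, standing; not a tree. Origin: centre of its underside.
- pillar_candle: a smooth plain round pillar candle of yellow beeswax, 44 mm across, 60 mm tall with a flat top and a wick, loose, standing; not a tree. Origin: centre of its underside.
Mind the look-alikes: they are no part of the job. What is shaped like the carton_4 but blue or green is not meant.

How it is judged (in metres and radians):
At the end, for the whole second after the job is handed in: Each tree stands upright (within 0.1 rad), at rest, in the carton of its size rank: underside at most 6 mm above the carton's underside, within 12 mm of its centre. The pillar and pine-cone candles are upright (within 0.1 rad) and within 15 mm of their starting places (horizontal distance between tree_1 and carton_1 below 0.012 m and z of tree_1 in the frame of carton_1 between 0 and 0.006 m and angle between each of tree_1, tree_2, tree_3, tree_4, cone_candle, pillar_candle's own z axis and vertical below 0.1 rad and linear speed of each of tree_1, tree_2, tree_3, tree_4 below 0.02 m/s and angular speed of each of tree_1, tree_2, tree_3, tree_4 below 0.2 rad/s and horizontal distance between tree_2 and carton_2 below 0.012 m and z of tree_2 in the frame of carton_2 between 0 and 0.006 m and horizontal distance between tree_3 and carton_3 below 0.012 m and z of tree_3 in the frame of carton_3 between 0 and 0.006 m and horizontal distance between tree_4 and carton_4 below 0.012 m and z of tree_4 in the frame of carton_4 between 0 and 0.006 m and distance of each of cone_candle, pillar_candle from where it was at the start of the episode below 0.015 m); the robot touches nothing.
It fails at once if the pine-cone candle is moved by more than 15 mm (distance of cone_candle from where it was at the start of the episode above 0.015 m).
It fails at once if the pillar candle is moved by more than 15 mm (distance of pillar_candle from where it was at the start of the episode above 0.015 m).
It also fails if it takes over 112 s, if anything falls off the work surface, if the arm or the gripper's body presses on something with over 40 N, if the wrist force passes 120 N, or if a joint passes its speed limit or range.

## Working session

There is one attempt and no reset: what is moved stays moved. The work goes in short steps, Python scripts to look and compute and a tool call to move; the robot and the scene stay as the last step left them, time stands still between calls to the robot, and variables do not carry over. Pictures are saved under pics/ and viewed, about 12 in all and at most 16, crops included, and the job is handed in when it is done.

Besides the shell and the picture viewer there is one more tool, called after "Request:" as name(argument=value, ...) on one line, values as JSON. arm_command: Moves the arm, as the interface text tells. Its arguments: {"type":"object","properties":{"commands":{"type":"array"}},"required":["commands"]}

```bash
mkdir -p pics; python3 - <<'E'
from plant import *
import cv2
for n in("scene","side","wrist"):
    s=snapshot(n); cv2.imwrite(f"pics/{n}0.png",s["frame"]); print(n,s["fov_y"],s["cx"],s["cy"],s["world_to_cam"].round(4).tolist() if hasattr(s["world_to_cam"],'round') else s["world_to_cam"], s.keys())
print(get_obs())
E
```

```text
scene 48.807544483479056 275.720947228384 220.06941953193243 [[-0.7384, 0.6742, -0.0127, 0.3959], [-0.4356, -0.4625, 0.7722, 0.2253], [0.5148, 0.5757, 0.6352, -1.4747], [0.0, 0.0, 0.0, 1.0]] dict_keys(['frame', 'fov_y', 'cx', 'cy', 'world_to_cam'])
side 57.452396562292996 276.32008814559117 205.8138785789354 [[0.8865, -0.4623, 0.021, -0.4786], [0.2672, 0.5485, 0.7923, -0.1757], [-0.3778, -0.6968, 0.6097, -0.7974], [0.0, 0.0, 0.0, 1.0]] dict_keys(['frame', 'fov_y', 'cx', 'cy', 'world_to_cam'])
wrist 58.82206988750438 279.87639023570097 203.20914782244787 [[-0.4452, -0.8954, 0.0013, 0.6737], [0.8678, -0.4318, -0.2458, 0.0299], [0.2207, -0.1083, 0.9693, -0.3898], [0.0, 0.0, 0.0, 1.0]] dict_keys(['frame', 'fov_y', 'cx', 'cy', 'world_to_cam'])
{'clock': 0.15, 'joint_pos': array([ 8.00479438e+01,  2.05827089e+01,  6.45477620e-01, -1.37158224e-02,
       -7.01360971e+01, -1.65065166e+01]), 'qvel': array([-0.04713643, -0.05775352,  0.11688109,  0.03805229, -0.01587248,
       -0.02732047]), 'tau': array([ 7.69857888e-05, -5.83272278e+01,  2.93288988e+01,  7.00117886e+00,
        8.72893754e-03, -1.03341513e-04]), 'tool_pos': array([0.30061501, 0.60394772, 0.22583024]), 'orientation': array([   6.53385394,   89.92554614, -109.92938756]), 'force': array([ 0.24037994, -0.32704553,  0.33017214]), 'moment': array([ 0.02072273, -0.00030267, -0.02836284]), 'opening': 0.08738815337054877}
```

View pics/scene0.png

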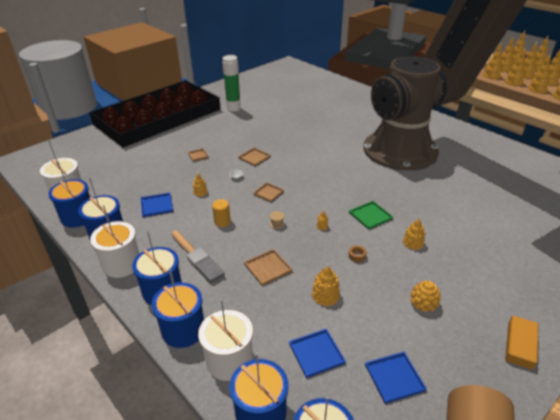

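View pics/side0.png

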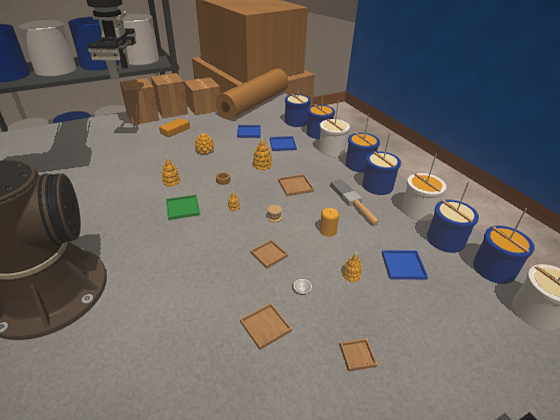

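The four trees in the scene view are at (199,184), (322,220), (326,285) and (415,234). The kraft cartons are at (198,155), (255,157), (268,192) and (268,267). The look-alikes are the pillar (221,213), the cone (426,296), the blue and green trays, and the small tan jar (277,220). Next I'll triangulate from both views.

```bash
cat > h.py <<'E'
import numpy as np, cv2
from plant import *
def K(s):
    f=s["frame"].shape[0]/2/np.tan(np.radians(s["fov_y"]/2)); return f
def ray(s,uv):
    W=np.array(s["world_to_cam"]); f=K(s)
    d=np.array([(uv[0]-s["cx"])/f,-(uv[1]-s["cy"])/f,-1.])
    R=W[:3,:3]; return -R.T@W[:3,3], R.T@d
def onz(s,uv,z):
    o,d=ray(s,uv); return o+d*(z-o[2])/d[2]
def proj(s,p):
    W=np.array(s["world_to_cam"]); c=W[:3,:3]@np.array(p)+W[:3,3]; f=K(s)
    return np.array([s["cx"]+f*c[0]/-c[2], s["cy"]-f*c[1]/-c[2]])
def tri(rs):
    A=np.zeros((3,3));b=np.zeros(3)
    for o,d in rs:
        d=d/np.linalg.norm(d);P=np.eye(3)-np.outer(d,d);A+=P;b+=P@o
    p=np.linalg.solve(A,b); return p,[float(np.linalg.norm((np.eye(3)-np.outer(d,d)/(d@d))@(p-o))) for o,d in rs]
def blobs(s,lo,hi,amin=40):
    h=cv2.cvtColor(s["frame"],cv2.COLOR_BGR2HSV)
    m=cv2.inRange(h,np.array(lo),np.array(hi))
    m=cv2.morphologyEx(m,cv2.MORPH_CLOSE,np.ones((3,3)))
    return [c for c in cv2.findContours(m,cv2.RETR_EXTERNAL,cv2.CHAIN_APPROX_NONE)[0] if cv2.contourArea(c)>amin]
YEL=((14,150,110),(28,255,255)); KRA=((6,80,60),(17,190,230))
E
python3 - <<'E'
from h import *
S={n:snapshot(n) for n in("scene","side")}
px={"scene":[(199,184),(322,220),(326,285),(415,234),(426,296),(221,213),(198,155),(255,157),(268,192),(268,267)],
"side":[(170,172),(262,154),(233,201),(352,267),(204,143),(329,222),(296,185),(268,253),(266,326),(357,354)]}
for n,s in S.items():
    h=cv2.cvtColor(s["frame"],cv2.COLOR_BGR2HSV)
    print(n)
    for p in px[n]: print(p, h[p[1]-1:p[1]+2,p[0]-1:p[0]+2].reshape(-1,3).mean(0).round(), onz(s,p,.02).round(3))
    for nm,r in(("Y",YEL),("K",KRA)):
        for c in blobs(s,*r):
            x,y,w,hh=cv2.boundingRect(c); p=onz(s,(x+w/2,y+hh/2),.02)
            if np.hypot(p[0],p[1])<1 : print(nm,(x,y,w,hh),cv2.contourArea(c),p.round(3))
E
```

```text
scene
(199, 184) [ 18. 181. 145.] [ 0.593 -0.258  0.02 ]
(322, 220) [ 18. 184. 157.] [0.458 0.089 0.02 ]
(326, 285) [ 19. 181. 171.] [0.614 0.247 0.02 ]
(415, 234) [ 19. 179. 152.] [0.332 0.281 0.02 ]
(426, 296) [ 18. 184. 167.] [0.483 0.412 0.02 ]
(221, 213) [ 18. 189. 125.] [ 0.628 -0.11   0.02 ]
(198, 155) [ 14. 126. 175.] [ 0.505 -0.389  0.02 ]
(255, 157) [ 14. 126. 176.] [ 0.385 -0.259  0.02 ]
(268, 192) [ 14. 125. 177.] [ 0.477 -0.096  0.02 ]
(268, 267) [ 14. 126. 177.] [0.669 0.12  0.02 ]
Y (236, 371, 36, 34) 623.0 [0.886 0.327 0.02 ]
Y (248, 365, 33, 32) 500.5 [0.864 0.329 0.02 ]
Y (506, 316, 32, 48) 1137.0 [0.444 0.6   0.02 ]
Y (158, 287, 38, 28) 647.5 [0.876 0.064 0.02 ]
Y (411, 281, 29, 30) 616.0 [0.484 0.411 0.02 ]
Y (313, 268, 26, 38) 701.5 [0.618 0.251 0.02 ]
Y (97, 226, 32, 20) 379.0 [ 0.876 -0.22   0.02 ]
Y (404, 220, 20, 29) 387.0 [0.336 0.28  0.02 ]
Y (318, 213, 9, 17) 104.0 [0.461 0.094 0.02 ]
Y (213, 200, 16, 27) 317.0 [ 0.629 -0.109  0.02 ]
Y (194, 175, 13, 21) 165.0 [ 0.594 -0.249  0.02 ]
Y (483, 33, 77, 67) 2453.0 [-0.889 -0.033  0.02 ]
K (304, 406, 15, 14) 58.
[... 2040 characters left out ...]
, 29) 561.5 [ 0.456 -0.127  0.02 ]
K (319, 212, 20, 25) 257.0 [ 0.634 -0.102  0.02 ]
K (43, 207, 10, 27) 51.5 [0.018 0.217 0.02 ]
K (268, 205, 14, 17) 186.0 [ 0.533 -0.004  0.02 ]
K (443, 200, 30, 22) 70.5 [ 0.971 -0.206  0.02 ]
K (353, 199, 26, 26) 201.5 [ 0.749 -0.103  0.02 ]
K (228, 197, 12, 14) 63.5 [0.454 0.079 0.02 ]
K (16, 184, 29, 51) 660.0 [-0.019  0.284  0.02 ]
K (41, 175, 7, 28) 55.5 [0.016 0.367 0.02 ]
K (278, 174, 36, 22) 506.0 [0.646 0.084 0.02 ]
K (216, 172, 14, 13) 133.5 [0.473 0.205 0.02 ]
K (162, 164, 19, 22) 184.5 [0.345 0.287 0.02 ]
K (0, 162, 35, 43) 219.5 [-0.049  0.428  0.02 ]
K (253, 140, 19, 30) 369.5 [0.634 0.277 0.02 ]
K (195, 137, 19, 17) 137.5 [0.489 0.414 0.02 ]
```

```bash
python3 - <<'E'
from h import *
S={n:snapshot(n) for n in("scene","side")}
T={"A":(.595,-.25),"B":(.46,.09),"C":(.62,.255),"D":(.336,.285),"cone":(.485,.415),"pil":(.63,-.105)}
C={"a":(.505,-.39),"b":(.385,-.26),"c":(.477,-.094),"d":(.669,.12)}
def pick(s,r,p,tol=.05):
    best=min(blobs(s,*r),key=lambda c:np.linalg.norm(onz(s,np.array(cv2.boundingRect(c)[:2])+np.array(cv2.boundingRect(c)[2:])/2,.02)[:2]-p)); return best
for k,p in T.items():
    tp=[];bt=[];w=[]
    for n,s in S.items():
        c=pick(s,YEL,np.array(p))[:,0,:].astype(float)
        if len(c)<8: continue
        y0=c[:,1].min(); t=c[c[:,1]<=y0+1]; tp.append(ray(s,(t[:,0].mean(),y0)))
        y1=c[:,1].max(); low=c[c[:,1]>y1-8]; u=(low[:,0].min()+low[:,0].max())/2
        W=np.array(s["world_to_cam"]); dep=-(W[:3,:3]@np.array([*p,.02])+W[:3,3])[2]
        w.append((np.ptp(c[:,0])+1)*dep/K(s)); bt.append(onz(s,(u,y1),0).round(3))
    q,e=tri(tp); print(k,"tip",q.round(4),"res",np.round(e,4),"width",np.round(w,4),"botedge",bt)
for k,p in C.items():
    r=[];sd=[]
    for n,s in S.items():
        c=pick(s,KRA,np.array(p))
        m=cv2.moments(cv2.convexHull(c)); r.append(ray(s,(m["m10"]/m["m00"],m["m01"]/m["m00"])))
        P=np.array([onz(s,x,.007)[:2] for x in cv2.convexHull(c)[:,0,:].astype(float)],np.float32)*1000
        R=cv2.minAreaRect(P); sd.append((np.round(R[0],1),np.round(R[1],1),round(R[2],1)))
    q,e=tri(r); print(k,q.round(4),"res",np.round(e,4),sd)
E
```

```text
A tip [ 0.5987 -0.2467  0.0585] res [0.0003 0.0003] width [0.0365 0.0414] botedge [array([ 0.607, -0.237,  0.   ]), array([ 0.587, -0.264,  0.   ])]
B tip [0.4593 0.0916 0.0456] res [0.0011 0.0011] width [0.0228 0.0293] botedge [array([0.466, 0.098, 0.   ]), array([0.454, 0.079, 0.   ])]
C tip [0.6234 0.2553 0.0856] res [0.0012 0.0012] width [0.056  0.0594] botedge [array([0.64 , 0.272, 0.   ]), array([0.61 , 0.231, 0.   ])]
D tip [0.3429 0.2856 0.0741] res [0.0016 0.0016] width [0.0486 0.0522] botedge [array([0.357, 0.297, 0.   ]), array([0.335, 0.267, 0.   ])]
cone tip [0.4884 0.4072 0.0676] res [0.002 0.002] width [0.061  0.0624] botedge [array([0.498, 0.427, 0.   ]), array([0.482, 0.402, 0.   ])]
pil tip [ 0.6312 -0.0987  0.0705] res [0.001 0.001] width [0.0414 0.0446] botedge [array([ 0.645, -0.088,  0.   ]), array([ 0.624, -0.116,  0.   ])]
a [ 0.4902 -0.4138  0.0042] res [0.0001 0.0001] [(array([ 492.6, -410.1]), array([59.9, 51.9]), 72.4), (array([ 489.4, -413.8]), array([57.4, 54.7]), 72.4)]
b [ 0.368  -0.284   0.0041] res [0.0002 0.0002] [(array([ 370.2, -281.1]), array([75.7, 77.6]), 6.3), (array([ 367.7, -283.7]), array([75.5, 76.6]), 6.7)]
c [ 0.4618 -0.1121  0.0044] res [0.0001 0.0001] [(array([ 463.5, -110. ]), array([66.9, 66.6]), 11.6), (array([ 460.7, -113.1]), array([67.4, 68.2]), 11.4)]
d [0.6584 0.1067 0.0038] res [0. 0.] [(array([659.2, 107.8]), array([87.5, 84.4]), 80.0), (array([657. , 104.6]), array([95.4, 86.6]), 79.7)]
```

Sizes and heights match: D is tree_3, C is tree_4, B is tree_1 and A is tree_2. Cartons a, c, b and d are 1, 2, 3 and 4 in that order. I'll start with tree_3.

```bash
cat >> h.py <<'E'
from scipy.spatial.transform import Rotation as Ro
def go(*pts):
    o=get_obs(); R=Ro.from_euler('xyz',o["orientation"],degrees=True).as_matrix(); p=o["tool_pos"]
    print("t",round(o["clock"],2),"tcp",p.round(4),"open",round(o["opening"],4),"F",o["force"].round(1),"j",o["joint_pos"].round(0)); 
    for t in pts:
        d=R.T@(np.array(t)-p)*1000; n=np.abs(d).max()/62.5; print("to",t,"tool mm",d.round(1),"rows",round(n,2)); p=np.array(t)
    return R
E
python3 - <<'E'
from h import *
print(go((.343,.2855,.22),(.343,.2855,.10)).round(3))
s=snapshot("wrist"); W=np.array(s["world_to_cam"]); print((-W[:3,:3].T@W[:3,3]).round(3), onz(s,(280,203),0).round(3), onz(s,(280,400),0.0).round(3),proj(s,get_obs()["tool_pos"]))
E
```

```text
t 0.35 tcp [0.3007 0.6042 0.2264] open 0.0874 F [0.6 0.4 0.3] j [ 80.  21.   1.  -0. -70. -17.]
to (0.343, 0.2855, 0.22) tool mm [  6.5 179.8 266.5] rows 4.26
to (0.343, 0.2855, 0.1) tool mm [120.  -0.  -0.] rows 1.92
[[-0.     0.895 -0.446]
 [-0.    -0.446 -0.895]
 [-1.     0.     0.   ]]
[0.36  0.574 0.385] [0.273 0.617 0.   ] [0.049 0.729 0.   ] [278.49044755 259.15719995]
```

Request:
arm_command(commands=[1, 36, 53, 0, 100, 1, 36, 53, 0, 100, 1, 36, 53, 0, 100, 1, 36, 53, 0, 100, 1, 36, 53, 0, 100])

```text
clock: 1.02
tool_pos: [0.3427, 0.2928, 0.2198]
orientation: [45.9, 89.9, -70.3]
force: [0.6, 1.0, -0.2]
opening: 0.0872
```

```bash
python3 - <<'E'
from h import *
s=snapshot("wrist"); cv2.imwrite("pics/w1.png",s["frame"])
go((.343,.2855,.14))
for c in blobs(s,*YEL,amin=300):
    r=cv2.boundingRect(c); print(r,onz(s,(r[0]+r[2]/2,r[1]+r[3]/2),.03).round(4))
print(proj(s,(.343,.2855,.0)),proj(s,(.343,.2855,.076)))
E
```

```text
t 1.07 tcp [0.3416 0.2866 0.2195] open 0.088 F [-2.3 -8.8 -3.1] j [ 65.  -1. -27.   0. -64.  -2.]
to (0.343, 0.2855, 0.14) tool mm [79.5  1.7  0.1] rows 1.27
(266, 150, 47, 54) [0.3419 0.2821 0.03  ]
(53, 62, 77, 67) [0.4872 0.4094 0.03  ]
(261, 0, 46, 33) [0.4694 0.2256 0.03  ]
[285.24689052 172.35095455] [286.63773317 187.42987023]
```

View pics/w1.png

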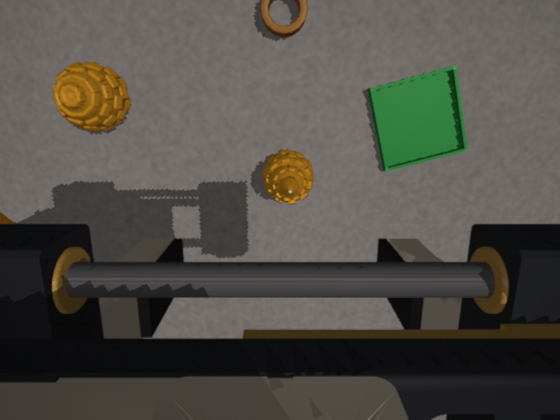

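Wrist view: the tiered fir tree (tree_3) at (289,178), cone at (92,97), green tray at (415,118). The tree choice is confirmed. I'll descend partly and measure again with the arm at rest.

Request:
arm_command(commands=[25, 0, 0, 0, 100, 25, 0, 0, 0, 100, 0, 0, 0, 0, 100])

```text
clock: 1.45
tool_pos: [0.3423, 0.2846, 0.1705]
orientation: [160.6, 89.9, 44.1]
force: [-0.3, 1.4, -0.1]
opening: 0.0877
```

```bash
cat >> h.py <<'E'
def wtree(p,rad,h):
    """wrist check: ellipse centre of low outline at mid skirt height, and tip; p = guess"""
    s=snapshot("wrist"); cs=blobs(s,*YEL,amin=300); 
    c=min(cs,key=lambda c:np.linalg.norm(np.array(cv2.minEnclosingCircle(c)[0])-proj(s,(*p,h/3))))
    (u,v),r=cv2.minEnclosingCircle(c); q=onz(s,(u,v),0.01)
    W=np.array(s["world_to_cam"]); dep=-(W[:3,:3]@np.array([*p,.01])+W[:3,3])[2]
    print("circle",round(u,1),round(v,1),"diam mm",round(2000*r*dep/K(s),1),"at z.01",q.round(4),"pred px base",proj(s,(*p,.01)).round(1),"bbox",cv2.boundingRect(c)); return s,q
E
python3 - <<'E'
from h import *
s,q=wtree((.343,.2855),.025,.076); go((.343,.2855,.14)); print(onz(s,(0,0),.0))
cv2.imwrite("pics/w2.png",s["frame"])
E
```

```text
circle 285.5 188.5 diam mm 53.7 at z.01 [0.339  0.2804 0.01  ] pred px base [278.2 187.1] bbox (256, 159, 54, 59)
t 1.5 tcp [0.3428 0.2854 0.1716] open 0.0875 F [-0.7  0.2  1.4] j [ 65.   1. -32.   0. -57.  -2.]
to (0.343, 0.2855, 0.14) tool mm [31.6  0.1 -0.1] rows 0.51
[0.57733494 0.41787091 0.        ]
```

View pics/w2.png

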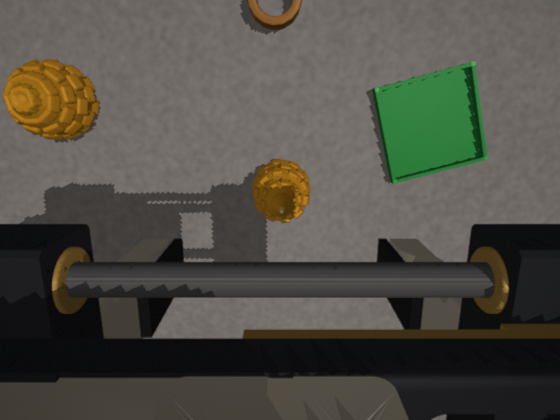

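Tree_3 is at (283,189), between the fingers and about 4 mm towards tool +z. I'll go down.

Request:
arm_command(commands=[50, 0, 3, 0, 100, 50, 0, 0, 0, 100, 40, 0, 0, 0, 100, 0, 0, 0, 0, 100, 0, 0, 0, 0, 100])

```text
clock: 2.12
tool_pos: [0.3459, 0.2909, 0.0357]
orientation: [169.4, 89.1, 53.2]
force: [-0.4, 1.5, 0.7]
opening: 0.0874
```

```bash
python3 - <<'E'
from h import *
go((.343,.2855,.018))
E
```

```text
t 2.12 tcp [0.3459 0.2909 0.0357] open 0.0874 F [-0.4  1.5  0.7] j [ 65.  12. -41.   0. -35.  -2.]
to (0.343, 0.2855, 0.018) tool mm [17.6 -0.2  6.4] rows 0.28
```

Request:
arm_command(commands=[9, 0, 5, 0, 100, 8, 0, 3, 0, 100, 0, 0, 0, 0, 100])

```text
clock: 2.5
tool_pos: [0.3434, 0.2859, 0.0209]
orientation: [172.3, 88.7, 56.1]
force: [0.6, 0.5, 0.2]
opening: 0.0877
```

```bash
python3 - <<'E'
from h import *
go((.343,.2855,.018)); s=snapshot("side"); f=s["frame"]; cv2.imwrite("pics/s2.png",cv2.resize(f[100:240,90:290],None,fx=3,fy=3))
E
```

```text
t 2.5 tcp [0.3434 0.2859 0.0209] open 0.0877 F [0.6 0.5 0.2] j [ 65.  13. -43.   0. -32.  -2.]
to (0.343, 0.2855, 0.018) tool mm [ 2.9 -0.2  0.6] rows 0.05
```

View pics/s2.png

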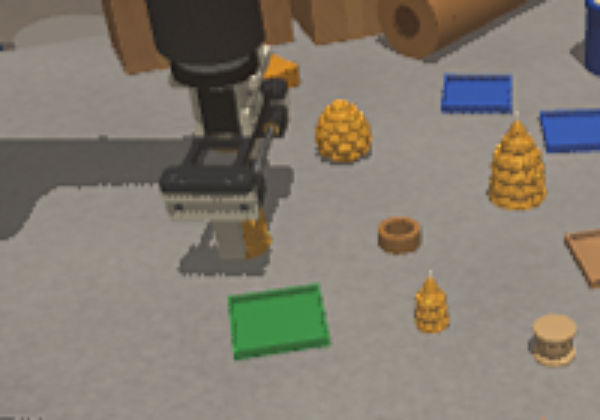

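The side crop shows the gripper straddling tree_3 at crop pixel (250,240). I'll lower it 3 mm and close.

Request:
arm_command(commands=[3, 0, 0, 0, 100, 0, 0, 0, 0, 0, 0, 0, 0, 0, 0, 0, 0, 0, 0, 0, 0, 0, 0, 0, 0])

```text
clock: 3.18
tool_pos: [0.3439, 0.2867, 0.0185]
orientation: [172.3, 88.6, 56.2]
force: [-0.6, -0.7, -0.4]
opening: 0.0533
```

Request:
arm_command(commands=[0, 0, 0, 0, 0, 0, 0, 0, 0, 0, -10, 0, 0, 0, 0, -30, 0, 0, 0, 0, -40, 0, 0, 0, 0])

```text
clock: 3.8
tool_pos: [0.3416, 0.2828, 0.0989]
orientation: [169.4, 89.0, 53.2]
force: [1.1, 0.9, -0.9]
opening: 0.0478
```

```bash
python3 - <<'E'
from h import *
print(go((.42,.0,.13),(.368,-.284,.13)))
E
```

```text
t 3.8 tcp [0.3416 0.2828 0.0989] open 0.0478 F [ 1.1  0.9 -0.9] j [ 65.   6. -38.   0. -45.  -2.]
to (0.42, 0.0, 0.13) tool mm [-34.1 195.3 218.6] rows 3.5
to (0.368, -0.284, 0.13) tool mm [ -4.3  78.8 277.7] rows 4.44
[[ 0.00999382  0.89715215 -0.44160859]
 [ 0.01335792 -0.44171101 -0.89705794]
 [-0.99986084  0.00306606 -0.01639846]]
```

Tree_3 is held (opening 47.8 mm). I'll move it across.

Request:
arm_command(commands=[-15, 39, 44, 0, 0, -15, 39, 44, 0, 0, 0, 39, 44, 0, 0, 0, 39, 44, 0, 0, 0, 39, 43, 0, 0])

```text
clock: 4.42
tool_pos: [0.4243, -0.0014, 0.1341]
orientation: [163.1, 88.1, 47.6]
force: [1.1, 0.7, -0.9]
opening: 0.0475
```

```bash
python3 - <<'E'
from h import *
go((.368,-.284,.13))
E
```

```text
t 4.42 tcp [ 0.4243 -0.0014  0.1341] open 0.0475 F [ 1.1  0.7 -0.9] j [ 26.   1. -38.  -1. -50.  39.]
to (0.368, -0.284, 0.13) tool mm [ -3.9  71.3 279.2] rows 4.47
```

Request:
arm_command(commands=[0, 12, 46, 0, 0, 0, 12, 46, 0, 0, 0, 12, 46, 0, 0, 0, 12, 46, 0, 0, 0, 0, 0, 0, 0])

```text
clock: 5.05
tool_pos: [0.3865, -0.1972, 0.1323]
orientation: [158.1, 88.0, 42.2]
force: [-0.4, 1.3, -1.0]
opening: 0.0478
```

```bash
python3 - <<'E'
from h import *
go((.368,-.284,.13))
E
```

```text
t 5.05 tcp [ 0.3865 -0.1972  0.1323] open 0.0478 F [-0.4  1.3 -1. ] j [ -2.   2. -36.  -2. -51.  67.]
to (0.368, -0.284, 0.13) tool mm [-0.2 21.2 86.2] rows 1.38
```

Request:
arm_command(commands=[0, 10, 40, 0, 0, 0, 10, 40, 0, 0, 0, 0, 5, 0, 0, 0, 0, 0, 0, 0])

```text
clock: 5.55
tool_pos: [0.3678, -0.2833, 0.132]
orientation: [155.0, 87.8, 39.2]
force: [0.4, -0.1, -1.2]
opening: 0.0478
```

```bash
python3 - <<'E'
from h import *
R=go((.368,-.284,.13),(.368,-.284,.022)); print(R.round(3))
s=snapshot("wrist"); cv2.imwrite("pics/w3.png",s["frame"]); print(proj(s,(.368,-.284,.01)))
for n in("scene","side"):
    s=snapshot(n); c=min(blobs(s,*YEL),key=lambda c:np.linalg.norm(np.array(cv2.minEnclosingCircle(c)[0])-proj(s,(.368,-.284,.15)))); print(n,cv2.boundingRect(c),proj(s,(.368,-.284,.15)))
E
```

```text
t 5.55 tcp [ 0.3678 -0.2833  0.132 ] open 0.0478 F [ 0.4 -0.1 -1.2] j [-15.   5. -32.  -2. -51.  80.]
to (0.368, -0.284, 0.13) tool mm [2.  0.4 0.7] rows 0.03
to (0.368, -0.284, 0.022) tool mm [107.9  -1.7   3.7] rows 1.73
[[ 0.029  0.9   -0.435]
 [ 0.024 -0.436 -0.9  ]
 [-0.999  0.016 -0.034]]
[285.25383963 199.26164987]
scene (246, 113, 15, 15) [252.06229501 113.3196885 ]
side (228, 195, 10, 16) [265.70214281 273.50981279]
```

View pics/w3.png

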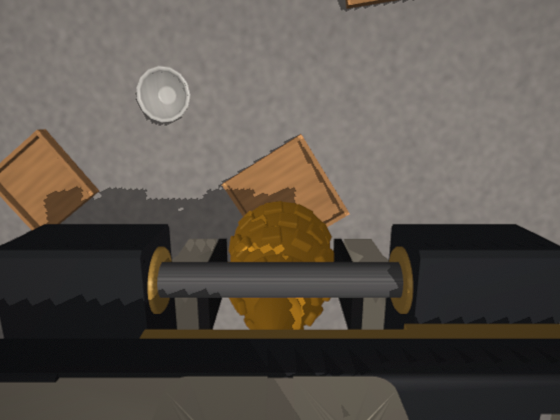

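The wrist view shows carton_3 with corners at (222,185), (301,137) and (348,213). Its centre is (285,199), which matches the prediction. Descending.

Request:
arm_command(commands=[40, 0, 2, 0, 0, 40, -1, 2, 0, 0, 15, 0, 0, 0, 0, 5, 0, 0, 0, 0, 0, 0, 0, 0, 0])

```text
clock: 6.32
tool_pos: [0.3723, -0.2804, 0.0316]
orientation: [148.3, 87.7, 33.0]
force: [-0.4, 0.4, -0.4]
opening: 0.0471
```

```bash
python3 - <<'E'
from h import *
R=go((.368,-.284,.022))
E
```

```text
t 6.33 tcp [ 0.3723 -0.2804  0.0316] open 0.0471 F [-0.4  0.4 -0.4] j [-14.  14. -39.  -3. -36.  81.]
to (0.368, -0.284, 0.022) tool mm [ 9.4 -2.6  5.4] rows 0.15
```

Request:
arm_command(commands=[4, -3, 6, 0, 0, 3, 0, 0, 0, 0, 2, 0, 0, 0, 0, 0, 0, 0, 0, 0])

```text
clock: 6.82
tool_pos: [0.3684, -0.2849, 0.0238]
orientation: [144.3, 87.5, 29.0]
force: [0.1, 0.2, -1.0]
opening: 0.0476
```

```bash
python3 - <<'E'
from h import *
R=go((.368,-.284,.022))
E
```

```text
t 6.83 tcp [ 0.3684 -0.2849  0.0238] open 0.0476 F [ 0.1  0.2 -1. ] j [-15.  15. -39.  -3. -35.  82.]
to (0.368, -0.284, 0.022) tool mm [ 1.8 -0.8 -0.6] rows 0.03
```

Request:
arm_command(commands=[2, 0, 0, 0, 0, 1, 0, 0, 0, 0, 0, 0, 0, 0, 60, 0, 0, 0, 0, 90, 0, 0, 0, 0, 100])

```text
clock: 7.45
tool_pos: [0.3695, -0.2853, 0.0216]
orientation: [142.3, 87.4, 27.1]
force: [0.7, 0.7, -0.6]
opening: 0.0672
```

Request:
arm_command(commands=[0, 0, 0, 0, 100, -15, 0, 0, 0, 100, -35, 0, 0, 0, 100, -45, 0, 0, 0, 100, -45, 0, 0, 0, 100])

```text
clock: 8.07
tool_pos: [0.3611, -0.2872, 0.1614]
orientation: [153.0, 87.8, 37.7]
force: [0.8, -0.5, 0.1]
opening: 0.0873
```

```bash
python3 - <<'E'
from h import *
s=snapshot("wrist"); R=go((.54,-.247,.17),(.598,-.247,.17)); print(R.round(3)); cv2.imwrite("pics/w4.png",s["frame"])
E
```

```text
t 8.12 tcp [ 0.3638 -0.2889  0.1674] open 0.0876 F [ 2.5 -1.6  6.8] j [-16.   3. -30.  -2. -56.  81.]
to (0.54, -0.247, 0.17) tool mm [   4.9  141.5 -112.9] rows 2.26
to (0.598, -0.247, 0.17) tool mm [  2.2  52.5 -24.6] rows 0.84
[[ 0.038  0.904 -0.425]
 [ 0.019 -0.426 -0.905]
 [-0.999  0.026 -0.033]]
```

View pics/w4.png

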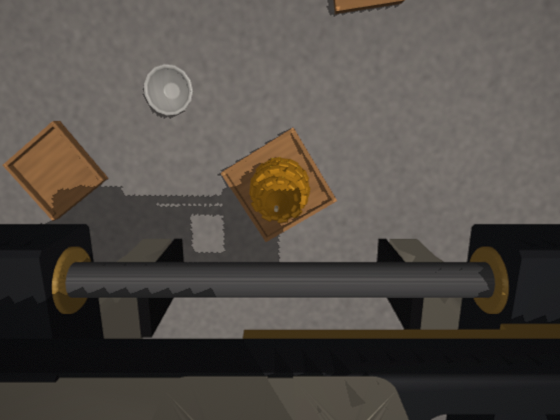

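Tree_3 stands in carton_3 at pixel (278,190). The carton corners are (221,172), (293,128), (335,200) and (267,237). Next is tree_2.

Request:
arm_command(commands=[1, 39, -28, 0, 100, 1, 39, -28, 0, 100, 1, 39, -28, 0, 100, 1, 39, -28, 0, 100, 1, 37, -26, 0, 100])

```text
clock: 8.75
tool_pos: [0.6023, -0.2459, 0.1756]
orientation: [137.5, 87.3, 22.2]
force: [0.1, -0.5, 0.4]
opening: 0.0875
```

Request:
arm_command(commands=[0, 0, 0, 0, 100])

```text
clock: 8.88
tool_pos: [0.6047, -0.2451, 0.174]
orientation: [138.0, 87.3, 22.7]
force: [-1.2, -0.5, -0.9]
opening: 0.0878
```

```bash
python3 - <<'E'
from h import *
s,q=wtree((.598,-.247),.02,.063); R=go((.598,-.247,.05),(.598,-.247,.012)); print(R.round(3)); cv2.imwrite("pics/w5.png",s["frame"])
E
```

```text
circle 294.6 197.9 diam mm 43.2 at z.01 [ 0.5966 -0.2501  0.01  ] pred px base [290.7 197.9] bbox (278, 174, 39, 49)
t 8.93 tcp [ 0.6032 -0.2453  0.174 ] open 0.0878 F [-0.7 -0.7  0.2] j [ -6.  19.  -8.  -1. -61.  71.]
to (0.598, -0.247, 0.05) tool mm [123.6  -7.7   8.1] rows 1.98
to (0.598, -0.247, 0.012) tool mm [38.  -1.2  1.3] rows 0.61
[[ 0.042  0.903 -0.427]
 [ 0.018 -0.428 -0.904]
 [-0.999  0.03  -0.035]]
```

Request:
arm_command(commands=[45, -3, 4, 0, 100, 45, -3, 3, 0, 100, 35, -2, 2, 0, 100, 15, 0, 0, 0, 100, 0, 0, 0, 0, 100])

```text
clock: 9.55
tool_pos: [0.5954, -0.2486, 0.0315]
orientation: [137.5, 87.3, 22.1]
force: [0.6, 0.5, 0.9]
opening: 0.0874
```

```bash
python3 - <<'E'
from h import *
R=go((.5975,-.248,.0115)); s=snapshot("wrist"); cv2.imwrite("pics/w6.png",s["frame"])
E
```

```text
t 9.55 tcp [ 0.5954 -0.2486  0.0315] open 0.0874 F [0.6 0.5 0.9] j [ -6.  27. -17.  -2. -44.  72.]
to (0.5975, -0.248, 0.0115) tool mm [20.   1.  -0.8] rows 0.32
```

View pics/w6.png

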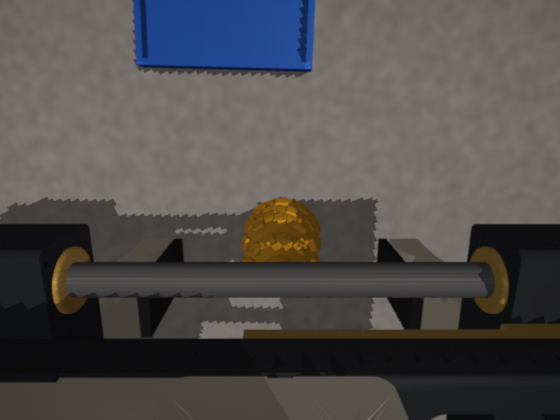

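Tree_2 is centred between the fingers at (281,235). I'll go down 20 mm and grip.

Request:
arm_command(commands=[14, 1, -1, 0, 100, 6, 0, 0, 0, 100, 0, 0, 0, 0, 0, 0, 0, 0, 0, 0, 0, 0, 0, 0, 0])

```text
clock: 10.22
tool_pos: [0.6009, -0.2482, 0.015]
orientation: [133.2, 86.9, 17.8]
force: [-0.4, 0.1, -0.0]
opening: 0.0629
```

Request:
arm_command(commands=[0, 0, 0, 0, 0, 0, 0, 0, 0, 0, 0, 0, 0, 0, 0, -20, 0, 0, 0, 0, -50, 0, 0, 0, 0])

```text
clock: 10.85
tool_pos: [0.5944, -0.2488, 0.082]
orientation: [138.4, 87.3, 23.0]
force: [0.8, -0.2, 0.4]
opening: 0.0378
```

```bash
python3 - <<'E'
from h import *
R=go((.462,-.112,.10),(.462,-.112,.03))
E
```

```text
t 10.85 tcp [ 0.5944 -0.2488  0.082 ] open 0.0378 F [ 0.8 -0.2  0.4] j [ -6.  24. -14.  -2. -50.  72.]
to (0.462, -0.112, 0.1) tool mm [ -21.2 -177.6  -67.5] rows 2.84
to (0.462, -0.112, 0.03) tool mm [69.9 -2.2  2.4] rows 1.12
```

Request:
arm_command(commands=[-12, -40, -15, 0, 0, -6, -40, -15, 0, 0, 0, -40, -15, 0, 0, 0, -40, -15, 0, 0, 0, -17, -8, 0, 0])

```text
clock: 11.48
tool_pos: [0.4624, -0.1099, 0.1006]
orientation: [133.7, 86.9, 18.2]
force: [1.0, -0.3, -0.3]
opening: 0.0379
```

Request:
arm_command(commands=[0, 0, 0, 0, 0])

```text
clock: 11.6
tool_pos: [0.4618, -0.1091, 0.1011]
orientation: [133.7, 86.8, 18.3]
force: [-0.0, 0.1, -0.6]
opening: 0.0379
```

```bash
python3 - <<'E'
from h import *
R=go((.462,-.112,.03),(.462,-.112,.0175)); print(R.round(3)); s=snapshot("wrist"); cv2.imwrite("pics/w7.png",s["frame"]); print(proj(s,(.462,-.112,.01)))
E
```

```text
t 11.6 tcp [ 0.4618 -0.1091  0.1011] open 0.0379 F [-0.   0.1 -0.6] j [ 10.   7. -36.  -1. -44.  55.]
to (0.462, -0.112, 0.03) tool mm [70.9 -1.5  5.2] rows 1.13
to (0.462, -0.112, 0.0175) tool mm [12.5 -0.5  0.5] rows 0.2
[[ 0.053  0.902 -0.428]
 [ 0.017 -0.429 -0.903]
 [-0.998  0.04  -0.038]]
[287.6981626  210.92893825]
```

View pics/w7.png

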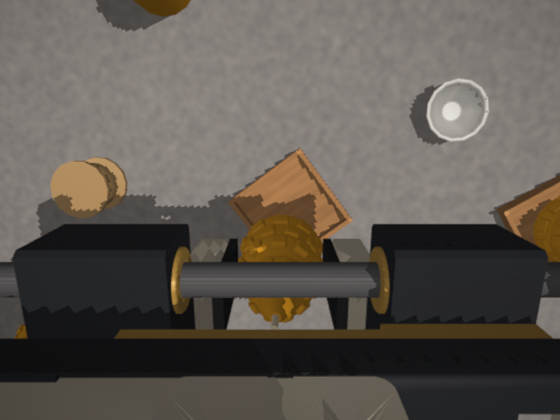

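Carton_2's corners at (231,202), (300,151) and (350,217) give a centre of (290,210). The prediction was (288,211). Lowering.

Request:
arm_command(commands=[35, -1, 3, 0, 0, 30, -1, 3, 0, 0, 10, 0, 0, 0, 0, 0, 0, 0, 0, 0])

```text
clock: 12.15
tool_pos: [0.4663, -0.1143, 0.0253]
orientation: [132.1, 86.6, 16.6]
force: [-0.1, -0.2, 0.2]
opening: 0.0379
```

```bash
python3 - <<'E'
from h import *
R=go((.462,-.112,.0175))
E
```

```text
t 12.15 tcp [ 0.4663 -0.1143  0.0253] open 0.0379 F [-0.1 -0.2  0.2] j [  9.  15. -40.  -1. -32.  56.]
to (0.462, -0.112, 0.0175) tool mm [ 7.5 -5.3  0.1] rows 0.12
```

Request:
arm_command(commands=[4, -5, 0, 0, 0, 3, -1, 0, 0, 0, 2, 0, 0, 0, 0, 0, 0, 0, 0, 0])

```text
clock: 12.65
tool_pos: [0.4632, -0.1115, 0.0188]
orientation: [131.0, 86.3, 15.6]
force: [0.4, 0.6, 0.2]
opening: 0.0381
```

```bash
python3 - <<'E'
from h import *
R=go((.462,-.112,.0175))
E
```

```text
t 12.65 tcp [ 0.4632 -0.1115  0.0188] open 0.0381 F [0.4 0.6 0.2] j [ 10.  15. -41.  -1. -31.  55.]
to (0.462, -0.112, 0.0175) tool mm [ 1.2 -0.9  1.1] rows 0.02
```

Request:
arm_command(commands=[1, -1, 1, 0, 0, 0, 0, 0, 0, 60, 0, 0, 0, 0, 90, 0, 0, 0, 0, 100, 0, 0, 0, 0, 100])

```text
clock: 13.28
tool_pos: [0.4626, -0.1117, 0.0182]
orientation: [130.7, 86.2, 15.4]
force: [-0.2, -0.6, 0.1]
opening: 0.0721
```

Request:
arm_command(commands=[-10, 0, 0, 0, 100, -25, 0, 0, 0, 100, -40, 0, 0, 0, 100, -45, 0, 0, 0, 100, 0, 0, 0, 0, 100])

```text
clock: 13.9
tool_pos: [0.4544, -0.1142, 0.1437]
orientation: [130.3, 86.3, 14.9]
force: [0.1, 0.4, 0.3]
opening: 0.0874
```

```bash
python3 - <<'E'
from h import *
s=snapshot("wrist"); cv2.imwrite("pics/w8.png",s["frame"]);R=go((.459,.0915,.13)); print(R.round(3))
E
```

```text
t 13.95 tcp [ 0.4533 -0.1141  0.1419] open 0.0879 F [-0.6 -0.9  0.4] j [ 10.   3. -34.  -0. -49.  55.]
to (0.459, 0.0915, 0.13) tool mm [  15.7  -83.6 -187.6] rows 3.0
[[ 0.06   0.902 -0.428]
 [ 0.017 -0.429 -0.903]
 [-0.998  0.047 -0.041]]
```

View pics/w8.png

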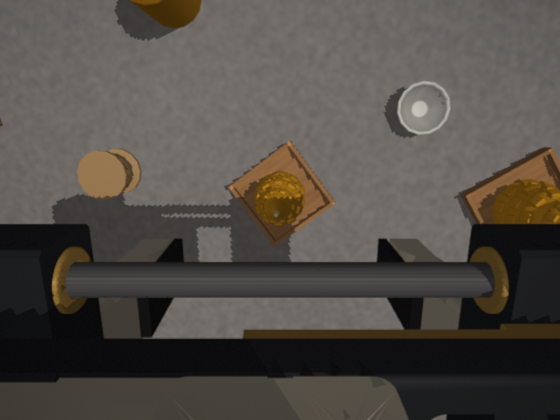

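Tree_2 stands in carton_2 at (280,197). Next is tree_1.

Request:
arm_command(commands=[3, -17, -38, 0, 100, 3, -17, -38, 0, 100, 3, -17, -38, 0, 100, 3, -17, -38, 0, 100, 3, -16, -36, 0, 100])

```text
clock: 14.58
tool_pos: [0.4561, 0.0943, 0.127]
orientation: [130.7, 86.8, 14.9]
force: [0.3, -0.5, 0.3]
opening: 0.0873
```

Request:
arm_command(commands=[0, 0, 0, 0, 100])

```text
clock: 14.7
tool_pos: [0.4556, 0.0961, 0.126]
orientation: [130.1, 86.9, 14.5]
force: [-0.0, -0.4, 0.8]
opening: 0.0877
```

```bash
python3 - <<'E'
from h import *
s,q=wtree((.459,.0915),.015,.05); R=go((.459,.0915,.05),(.459,.0915,.011)); print(R.round(3))
E
```

```text
circle 295.4 195.2 diam mm 26.5 at z.01 [0.4592 0.0852 0.01  ] pred px base [287.9 199. ] bbox (278, 179, 34, 25)
t 14.75 tcp [0.4552 0.095  0.1259] open 0.0877 F [-0.5  0.2 -1. ] j [ 37.   4. -36.   2. -47.  26.]
to (0.459, 0.0915, 0.05) tool mm [75.9  1.8  4.1] rows 1.21
to (0.459, 0.0915, 0.011) tool mm [38.9 -1.6  1.3] rows 0.62
[[ 0.052  0.9   -0.432]
 [ 0.013 -0.433 -0.901]
 [-0.999  0.041 -0.035]]
```

Request:
arm_command(commands=[35, 1, 4, 0, 100, 35, 0, 3, 0, 100, 15, 0, 0, 0, 100, 0, 0, 0, 0, 100])

```text
clock: 15.25
tool_pos: [0.4558, 0.0854, 0.0374]
orientation: [128.9, 87.1, 13.1]
force: [0.2, 0.4, 0.7]
opening: 0.0877
```

```bash
python3 - <<'E'
from h import *
R=go((.459,.0905,.011)); s=snapshot("wrist"); cv2.imwrite("pics/w9.png",s["frame"])
E
```

```text
t 15.25 tcp [0.4558 0.0854 0.0374] open 0.0877 F [0.2 0.4 0.7] j [ 36.  12. -42.   2. -33.  26.]
to (0.459, 0.0905, 0.011) tool mm [26.6 -0.4 -5.1] rows 0.43
```

View pics/w9.png

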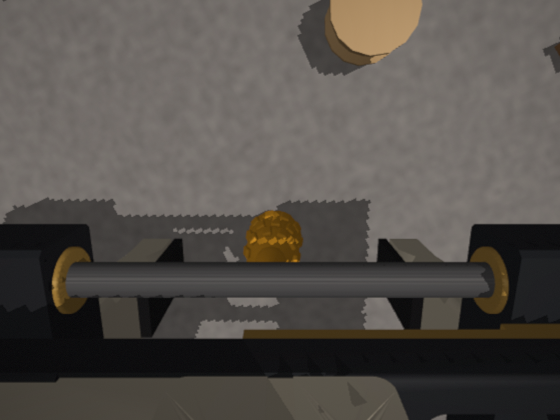

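Tree_1 is at (273,239), slightly towards tool −z. I'll go down and grip.

Request:
arm_command(commands=[16, 0, -4, 0, 100, 10, 0, -1, 0, 100, 0, 0, 0, 0, 0, 0, 0, 0, 0, 0, 0, 0, 0, 0, 0])

```text
clock: 15.92
tool_pos: [0.4613, 0.0903, 0.0147]
orientation: [130.8, 86.8, 14.9]
force: [0.4, -1.1, 1.1]
opening: 0.0632
```

Request:
arm_command(commands=[0, 0, 0, 0, 0, 0, 0, 0, 0, 0, 0, 0, 0, 0, 0, 0, 0, 0, 0, 0, 0, 0, 0, 0, 0])

```text
clock: 16.55
tool_pos: [0.4615, 0.0906, 0.0154]
orientation: [131.2, 86.7, 15.3]
force: [0.3, -0.2, -1.4]
opening: 0.0278
```

```bash
python3 - <<'E'
from h import *
R=go((.459,.0915,.13),(.49,-.18,.13),(.49,-.414,.13))
E
```

```text
t 16.55 tcp [0.4615 0.0906 0.0154] open 0.0278 F [ 0.3 -0.2 -1.4] j [ 36.  15. -43.   2. -29.  26.]
to (0.459, 0.0915, 0.13) tool mm [-114.6    2.3   -4. ] rows 1.83
to (0.49, -0.18, 0.13) tool mm [ -2.4 146.4 230.8] rows 3.69
to (0.49, -0.414, 0.13) tool mm [ -3.5 102.1 210.5] rows 3.37
```

Tree_1 is gripped (opening 27.8 mm). I'll lift it and carry it over.

Request:
arm_command(commands=[-15, 0, 0, 0, 0, -35, 0, 0, 0, 0, -40, 0, 0, 0, 0, -35, 10, 15, 0, 0, -10, 30, 45, 0, 0])

```text
clock: 17.18
tool_pos: [0.4636, 0.0173, 0.153]
orientation: [129.1, 86.9, 13.5]
force: [0.6, 0.7, -0.8]
opening: 0.0279
```

Request:
arm_command(commands=[0, 30, 48, 0, 0, 0, 30, 48, 0, 0, 0, 25, 48, 0, 0, 0, 22, 46, 0, 0, 0, 22, 46, 0, 0])

```text
clock: 17.8
tool_pos: [0.4797, -0.2589, 0.1525]
orientation: [128.9, 86.5, 13.6]
force: [2.1, 0.8, -0.0]
opening: 0.028
```

```bash
python3 - <<'E'
from h import *
R=go((.49,-.414,.13))
E
```

```text
t 17.8 tcp [ 0.4797 -0.2589  0.1525] open 0.028 F [ 2.1  0.8 -0. ] j [ -9.  10. -23.  -2. -53.  74.]
to (0.49, -0.414, 0.13) tool mm [ 20.8  74.7 136.6] rows 2.19
```

Request:
arm_command(commands=[5, 23, 42, 0, 0, 5, 23, 42, 0, 0, 5, 20, 38, 0, 0, 3, 5, 10, 0, 0, 0, 0, 0, 0, 0])

```text
clock: 18.42
tool_pos: [0.4864, -0.4162, 0.13]
orientation: [131.0, 86.7, 15.3]
force: [-0.3, 0.1, -0.5]
opening: 0.0279
```

```bash
python3 - <<'E'
from h import *
R=go((.49,-.414,.10),(.49,-.414,.0185)); print(R.round(3));s=snapshot("wrist"); cv2.imwrite("pics/w10.png",s["frame"]); print(proj(s,(.49,-.414,.01)))
E
```

```text
t 18.43 tcp [ 0.4864 -0.4162  0.13  ] open 0.0279 F [-0.3  0.1 -0.5] j [-24.  21. -12.  -3. -55.  90.]
to (0.49, -0.414, 0.1) tool mm [30.1  0.9 -2.4] rows 0.48
to (0.49, -0.414, 0.0185) tool mm [81.4 -3.6  3.1] rows 1.3
[[ 0.056  0.9   -0.432]
 [ 0.015 -0.433 -0.901]
 [-0.998  0.044 -0.038]]
[280.51396999 201.85113409]
```

View pics/w10.png

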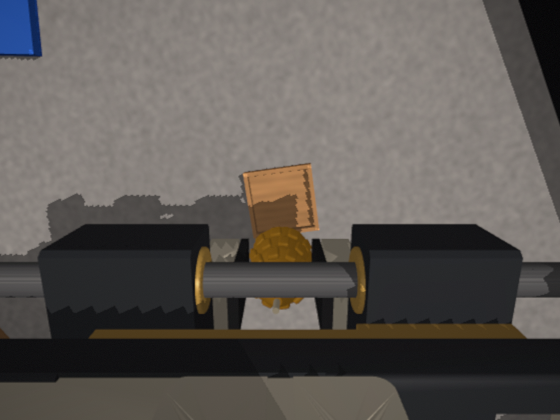

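Carton_1's centre is seen at (281,200), against a prediction of (281,202). Lowering.

Request:
arm_command(commands=[40, -1, 0, 0, 0, 40, -1, 1, 0, 0, 18, 0, 0, 0, 0, 0, 0, 0, 0, 0])

```text
clock: 18.98
tool_pos: [0.4922, -0.4095, 0.0332]
orientation: [128.3, 86.4, 13.0]
force: [0.3, 0.0, -0.2]
opening: 0.0277
```

```bash
python3 - <<'E'
from h import *
R=go((.49,-.414,.0185))
E
```

```text
t 18.98 tcp [ 0.4922 -0.4095  0.0332] open 0.0277 F [ 0.3  0.  -0.2] j [-24.  26. -17.  -3. -44.  91.]
to (0.49, -0.414, 0.0185) tool mm [14.5 -0.8  5.5] rows 0.23
```

Request:
arm_command(commands=[6, -1, 5, 0, 0, 5, 0, 0, 0, 0, 2, 0, 0, 0, 0, 0, 0, 0, 0, 0])

```text
clock: 19.48
tool_pos: [0.4919, -0.4134, 0.0229]
orientation: [125.5, 86.2, 10.3]
force: [0.1, 0.5, -0.4]
opening: 0.028
```

```bash
python3 - <<'E'
from h import *
R=go((.49,-.414,.0185))
E
```

```text
t 19.48 tcp [ 0.4919 -0.4134  0.0229] open 0.028 F [ 0.1  0.5 -0.4] j [-24.  27. -18.  -3. -42.  91.]
to (0.49, -0.414, 0.0185) tool mm [ 4.2 -1.6  1.5] rows 0.07
```

Request:
arm_command(commands=[4, -1, 1, 0, 0, 1, 0, 0, 0, 0, 0, 0, 0, 0, 0])

```text
clock: 19.85
tool_pos: [0.4911, -0.4141, 0.0185]
orientation: [124.9, 86.2, 9.7]
force: [-0.1, 0.6, 1.3]
opening: 0.0281
```

Request:
arm_command(commands=[0, 0, 0, 0, 40, 0, 0, 0, 0, 60, 0, 0, 0, 0, 80, 0, 0, 0, 0, 100, 0, 0, 0, 0, 100])

```text
clock: 20.48
tool_pos: [0.491, -0.4141, 0.018]
orientation: [125.0, 86.2, 9.8]
force: [0.8, -0.5, 0.1]
opening: 0.0698
```

Request:
arm_command(commands=[-10, 0, 0, 0, 100, -25, 0, 0, 0, 100, -40, 0, 0, 0, 100, -45, 0, 0, 0, 100, -20, 0, 0, 0, 100])

```text
clock: 21.1
tool_pos: [0.4806, -0.4156, 0.1627]
orientation: [126.1, 86.3, 10.9]
force: [0.7, 0.4, -1.3]
opening: 0.0878
```

```bash
python3 - <<'E'
from h import *
s,q=wtree((.49,-.414),.015,.05);cv2.imwrite("pics/w11.png",s["frame"]); R=go((.55,0,.17),(.623,.255,.17))
E
```

```text
circle 281.0 191.5 diam mm 32.2 at z.01 [ 0.4876 -0.4142  0.01  ] pred px base [279.6 189.1] bbox (263, 173, 37, 34)
t 21.15 tcp [ 0.4812 -0.4162  0.165 ] open 0.0877 F [ 1.8 -1.3  3.1] j [-25.  18. -10.  -2. -58.  91.]
to (0.55, 0, 0.17) tool mm [   3.8 -114.6 -406. ] rows 6.5
to (0.623, 0.255, 0.17) tool mm [   7.4  -42.5 -261.7] rows 4.19
```

View pics/w11.png

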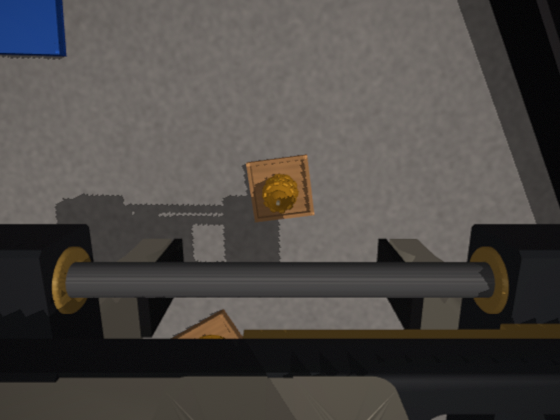

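Tree_1 stands in carton_1 at (281,191). Next is tree_4.

Request:
arm_command(commands=[0, -16, -50, 0, 100, 0, -16, -50, 0, 100, 0, -16, -50, 0, 100, 0, -14, -50, 0, 100, 0, -14, -50, 0, 100])

```text
clock: 21.78
tool_pos: [0.5198, -0.1545, 0.1744]
orientation: [121.9, 85.9, 6.4]
force: [1.1, -0.4, 0.5]
opening: 0.0879
```

Request:
arm_command(commands=[0, -12, -50, 0, 100, 0, -12, -50, 0, 100, 0, -12, -50, 0, 100, 0, -12, -50, 0, 100, 0, -10, -45, 0, 100])

```text
clock: 22.4
tool_pos: [0.5733, 0.1004, 0.185]
orientation: [122.5, 85.5, 7.0]
force: [0.4, 0.2, -0.4]
opening: 0.0877
```

```bash
python3 - <<'E'
from h import *
R=go((.623,.255,.17)); print(R.round(3))
E
```

```text
t 22.4 tcp [0.5733 0.1004 0.185 ] open 0.0877 F [ 0.4  0.2 -0.4] j [ 30.  11. -19.   2. -56.  33.]
to (0.623, 0.255, 0.17) tool mm [  20.2  -22.7 -160.2] rows 2.56
[[ 0.077  0.9   -0.428]
 [ 0.01  -0.43  -0.903]
 [-0.997  0.066 -0.042]]
```

Request:
arm_command(commands=[5, -6, -42, 0, 100, 5, -6, -42, 0, 100, 5, -6, -42, 0, 100, 5, -5, -34, 0, 100, 0, 0, 0, 0, 100])

```text
clock: 23.02
tool_pos: [0.6238, 0.2637, 0.1729]
orientation: [123.2, 85.3, 8.0]
force: [-0.8, -0.7, -0.1]
opening: 0.0881
```

```bash
python3 - <<'E'
from h import *
s,q=wtree((.623,.255),.03,.088); cv2.imwrite("pics/w12.png",s["frame"]);R=go((.623,.255,.10),(.623,.255,.029)); print(R.round(3))
E
```

```text
circle 300.0 198.1 diam mm 64.6 at z.01 [0.6199 0.2532 0.01  ] pred px base [296.7 195.8] bbox (269, 162, 65, 73)
t 23.07 tcp [0.6235 0.2626 0.1732] open 0.0877 F [ 0.5 -0.4  0.3] j [ 41.  20.  -9.   3. -57.  22.]
to (0.623, 0.255, 0.1) tool mm [72.8 -2.2 10.4] rows 1.17
to (0.623, 0.255, 0.029) tool mm [70.8 -4.8  3.2] rows 1.13
[[ 0.081  0.902 -0.425]
 [ 0.011 -0.427 -0.904]
 [-0.997  0.068 -0.045]]
```

View pics/w12.png

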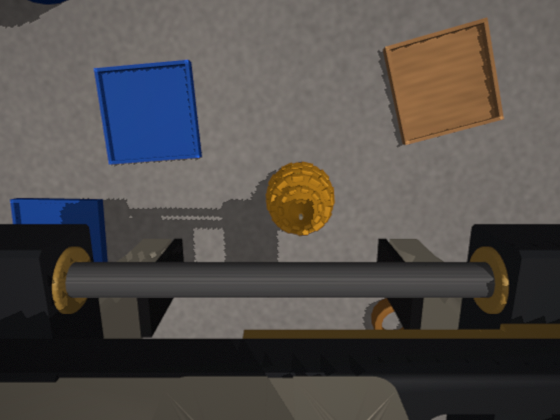

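Tree_4 is at (301,198), and carton_4 is the kraft one at (444,82), not one of the blue trays. I'll centre over the tree first, then go down.

Request:
arm_command(commands=[5, -2, 11, 0, 100, 30, 0, 2, 0, 100, 20, 0, 0, 0, 100, 0, 0, 0, 0, 100])

```text
clock: 23.58
tool_pos: [0.6183, 0.2465, 0.118]
orientation: [124.0, 85.3, 8.5]
force: [0.3, 0.5, 0.6]
opening: 0.0875
```

```bash
python3 - <<'E'
from h import *
s,q=wtree((.623,.255),.03,.088); cv2.imwrite("pics/w13.png",s["frame"]);R=go((.623,.255,.10),(.623,.255,.029)); print(proj(s,get_obs()["tool_pos"]))
E
```

```text
circle 276.7 209.7 diam mm 59.9 at z.01 [0.6225 0.252  0.01  ] pred px base [272.7 210.7] bbox (237, 170, 81, 52)
t 23.62 tcp [0.6189 0.2469 0.1191] open 0.0879 F [-0.4 -0.3  1.3] j [ 40.  22. -14.   3. -50.  23.]
to (0.623, 0.255, 0.1) tool mm [19.5 -1.1 -8.2] rows 0.31
to (0.623, 0.255, 0.029) tool mm [70.8 -4.9  3.3] rows 1.13
[277.16353557 259.19726188]
```

View pics/w13.png

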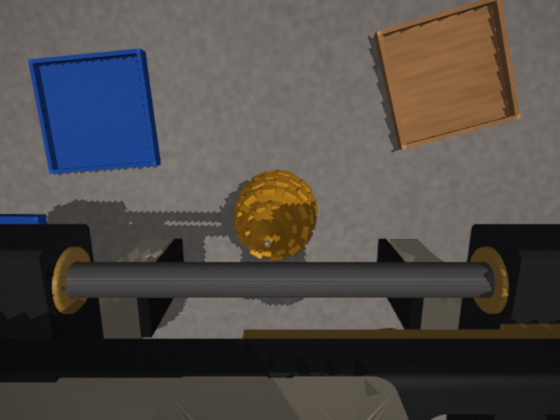

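The tree is at (276,214), between the fingers, and both sides are clear. Descending with small corrections.

Request:
arm_command(commands=[20, -2, -4, 0, 100, 25, -2, -1, 0, 100, 20, -2, 0, 0, 100, 0, 0, 0, 0, 100])

```text
clock: 24.12
tool_pos: [0.6232, 0.254, 0.0595]
orientation: [126.5, 84.8, 11.0]
force: [-0.3, -0.4, 0.0]
opening: 0.0872
```

```bash
python3 - <<'E'
from h import *
R=go((.623,.2545,.03))
E
```

```text
t 24.12 tcp [0.6232 0.254  0.0595] open 0.0872 F [-0.3 -0.4  0. ] j [ 40.  26. -17.   4. -43.  22.]
to (0.623, 0.2545, 0.03) tool mm [29.4 -2.6  1.3] rows 0.47
```

Request:
arm_command(commands=[15, -1, 1, 0, 100, 12, -1, 0, 0, 100, 0, 0, 0, 0, 100])

```text
clock: 24.5
tool_pos: [0.6247, 0.2548, 0.0339]
orientation: [127.5, 84.5, 11.9]
force: [-0.9, 0.7, 0.2]
opening: 0.0877
```

Request:
arm_command(commands=[0, 0, 0, 0, 0, 0, 0, 0, 0, 0, 0, 0, 0, 0, 0, 0, 0, 0, 0, 0, 0, 0, 0, 0, 0])

```text
clock: 25.12
tool_pos: [0.6251, 0.2552, 0.0348]
orientation: [127.8, 84.5, 12.2]
force: [0.5, 0.6, -0.4]
opening: 0.057
```

```bash
python3 - <<'E'
from h import *
R=go((.623,.255,.08),(.658,.1065,.08))
E
```

```text
t 25.12 tcp [0.6251 0.2552 0.0348] open 0.057 F [ 0.5  0.6 -0.4] j [ 40.  27. -18.   4. -40.  21.]
to (0.623, 0.255, 0.08) tool mm [-45.2   1.6  -1.6] rows 0.72
to (0.658, 0.1065, 0.08) tool mm [  0.3  95.6 118.9] rows 1.9
```

The contact is high on the straight part, so I'll regrasp about 5 mm lower.

Request:
arm_command(commands=[0, 0, 0, 0, 85, 0, 0, 0, 0, 85, 4, 0, 0, 0, 85, 3, 0, 0, 0, 85, 0, 0, 0, 0, 85])

```text
clock: 25.75
tool_pos: [0.626, 0.2555, 0.0275]
orientation: [127.8, 84.5, 12.3]
force: [0.1, -0.7, -0.2]
opening: 0.075
```

Request:
arm_command(commands=[0, 0, 0, 0, 0, 0, 0, 0, 0, 0, 0, 0, 0, 0, 0, 0, 0, 0, 0, 0, 0, 0, 0, 0, 0])

```text
clock: 26.38
tool_pos: [0.626, 0.2555, 0.0274]
orientation: [127.8, 84.5, 12.2]
force: [0.1, 0.1, -0.3]
opening: 0.0574
```

Request:
arm_command(commands=[-8, 0, 0, 0, 0, -15, 0, 0, 0, 0, -20, 0, 0, 0, 0, 0, 0, 0, 0, 0])

```text
clock: 26.88
tool_pos: [0.6219, 0.2547, 0.0737]
orientation: [128.0, 84.4, 12.4]
force: [0.2, 0.7, -1.6]
opening: 0.0576
```

```bash
python3 - <<'E'
from h import *
R=go((.658,.1065,.085))
s=snapshot("scene");cv2.imwrite("pics/sc1.png",cv2.resize(s["frame"][130:330,180:460],None,fx=2.5,fy=2.5))
E
```

```text
t 26.88 tcp [0.6219 0.2547 0.0737] open 0.0576 F [ 0.2  0.7 -1.6] j [ 40.  25. -17.   4. -44.  22.]
to (0.658, 0.1065, 0.085) tool mm [-10.9  97.3 117.5] rows 1.88
```

View pics/sc1.png

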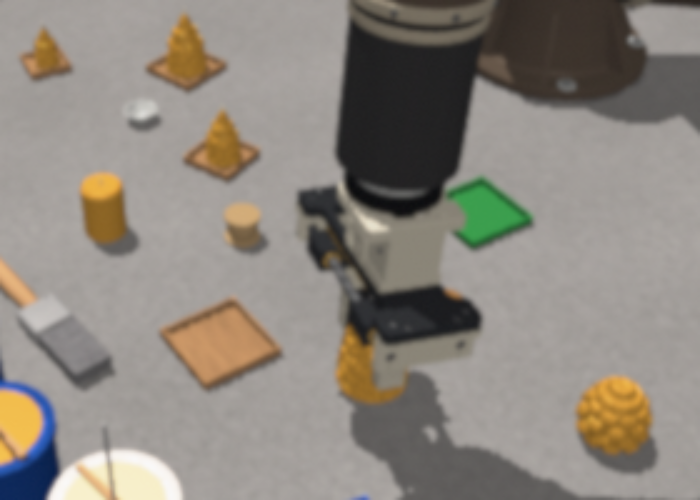

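The scene crop shows three trees standing in their cartons, tree_4 held clear of the table, and the pillar and cone in place. Carton_4 is empty at crop pixel (220,343).

Request:
arm_command(commands=[-5, 25, 30, 0, 0, -4, 25, 30, 0, 0, 0, 25, 30, 0, 0, 0, 20, 25, 0, 0, 0, 0, 0, 0, 0])

```text
clock: 27.55
tool_pos: [0.6556, 0.1054, 0.0791]
orientation: [127.5, 84.7, 12.0]
force: [0.6, -0.1, -2.2]
opening: 0.0575
```

```bash
python3 - <<'E'
from h import *
s=snapshot("wrist")
cs=[c for c in blobs(s,*KRA,amin=800)]
print([ (cv2.boundingRect(c)) for c in cs], proj(s,(.6584,.1067,.01)))
R=go((.66,.106,.05),(.66,.106,.0305)); print(R.round(3))
E
```

```text
[(205, 142, 151, 110)] [281.23942977 221.20325104]
t 27.6 tcp [0.6555 0.1063 0.0791] open 0.0579 F [-0.1  0.1 -1.6] j [ 27.  24. -17.   2. -45.  36.]
to (0.66, 0.106, 0.05) tool mm [29.4  2.1 -0. ] rows 0.47
to (0.66, 0.106, 0.0305) tool mm [19.4 -1.4  1.1] rows 0.31
[[ 0.09   0.9   -0.427]
 [ 0.019 -0.43  -0.902]
 [-0.996  0.073 -0.056]]
```

Request:
arm_command(commands=[20, 1, 0, 0, 0, 15, 0, 0, 0, 0, 5, 0, 0, 0, 0, 0, 0, 0, 0, 0])

```text
clock: 28.1
tool_pos: [0.6596, 0.109, 0.0374]
orientation: [127.5, 84.8, 12.1]
force: [-0.1, -0.9, -0.7]
opening: 0.0572
```

```bash
python3 - <<'E'
from h import *
R=go((.66,.106,.0305))
E
```

```text
t 28.1 tcp [0.6596 0.109  0.0374] open 0.0572 F [-0.1 -0.9 -0.7] j [ 27.  27. -18.   2. -40.  36.]
to (0.66, 0.106, 0.0305) tool mm [6.8 1.2 2.9] rows 0.11
```

Request:
arm_command(commands=[3, 1, 3, 0, 0, 3, 0, 0, 0, 0, 1, 0, 0, 0, 0, 0, 0, 0, 0, 0])

```text
clock: 28.6
tool_pos: [0.6605, 0.1064, 0.0313]
orientation: [127.7, 84.6, 12.4]
force: [-0.2, 0.2, -0.8]
opening: 0.0575
```

```bash
python3 - <<'E'
from h import *
R=go((.66,.106,.0305))
E
```

```text
t 28.6 tcp [0.6605 0.1064 0.0313] open 0.0575 F [-0.2  0.2 -0.8] j [ 27.  27. -18.   2. -39.  37.]
to (0.66, 0.106, 0.0305) tool mm [ 0.7 -0.3  0.7] rows 0.01
```

Request:
arm_command(commands=[1, 0, 0, 0, 0, 0, 0, 0, 0, 70, 0, 0, 0, 0, 85, 0, 0, 0, 0, 100, 0, 0, 0, 0, 100])

```text
clock: 29.22
tool_pos: [0.6614, 0.1067, 0.0313]
orientation: [127.8, 84.5, 12.5]
force: [-0.2, 0.2, 0.4]
opening: 0.0846
```

Request:
arm_command(commands=[-10, 0, 0, 0, 100, -25, 0, 0, 0, 100, -45, 0, 0, 0, 100, -50, 0, 0, 0, 100, -50, 0, 0, 0, 100])

```text
clock: 29.85
tool_pos: [0.6421, 0.102, 0.2133]
orientation: [126.7, 85.0, 11.4]
force: [1.7, 1.1, 0.5]
opening: 0.0876
```

Request:
arm_command(commands=[-50, 0, 0, 0, 100, -40, 0, 0, 0, 100, 0, 0, -50, 0, 100, 0, 0, -50, 0, 100, 0, 0, -50, 0, 100])

```text
clock: 30.48
tool_pos: [0.6989, 0.2356, 0.33]
orientation: [129.0, 84.0, 13.5]
force: [0.6, -0.7, 0.3]
opening: 0.0879
```

```bash
python3 - <<'E'
from h import *
go()
S={n:snapshot(n) for n in("scene","side")}
T={"t2>c2":(.4618,-.1121,.063),"t1>c1":(.4902,-.4138,.05),"t4>c4":(.6584,.1067,.088),"t3>c3":(.368,-.284,.076),"cone":(.4884,.4072,.062),"pil":(.6312,-.0987,.06)}
for k,p in T.items():
    r=[];ax=[]
    for n,s in S.items():
        c=min(blobs(s,*YEL),key=lambda c:np.linalg.norm(np.array(cv2.boundingRect(c)[:2])+np.array(cv2.boundingRect(c)[2:])/2-proj(s,(p[0],p[1],p[2]*.45))))[:,0,:].astype(float)
        y0=c[:,1].min(); t=c[c[:,1]<=y0+1]; r.append(ray(s,(t[:,0].mean(),y0)))
        y1=c[:,1].max(); low=c[c[:,1]>y1-6]; ax.append((round(t[:,0].mean()-(low[:,0].min()+low[:,0].max())/2,1), round(proj(s,p)[0]-proj(s,(p[0],p[1],.003))[0],1)))
    q,e=tri(r); print(k,q.round(4),"dxy mm",((q[:2]-p[:2])*1000).round(1),"res",np.round(e,4),"lean px meas/expected",ax)
E
```

```text
t 30.48 tcp [0.6989 0.2356 0.33  ] open 0.0879 F [ 0.6 -0.7  0.3] j [ 35.  21.  13.   2. -77.  29.]
t2>c2 [ 0.4627 -0.108   0.0603] dxy mm [0.9 4.1] res [0.001 0.001] lean px meas/expected [(np.float64(-0.2), np.float64(-0.5)), (np.float64(0.2), np.float64(0.2))]
t1>c1 [ 0.4888 -0.4092  0.0469] dxy mm [-1.4  4.6] res [0.0015 0.0015] lean px meas/expected [(np.float64(-1.5), np.float64(-1.8)), (np.float64(1.5), np.float64(4.1))]
t4>c4 [0.6586 0.1094 0.0887] dxy mm [0.2 2.7] res [0.0003 0.0003] lean px meas/expected [(np.float64(-1.0), np.float64(-0.9)), (np.float64(1.0), np.float64(1.6))]
t3>c3 [ 0.3691 -0.2812  0.0736] dxy mm [1.1 2.8] res [0.0008 0.0008] lean px meas/expected [(np.float64(-1.2), np.float64(-1.0)), (np.float64(0.0), np.float64(0.1))]
cone [0.4884 0.4072 0.0676] dxy mm [-0. -0.] res [0.002 0.002] lean px meas/expected [(np.float64(0.5), np.float64(5.4)), (np.float64(-1.5), np.float64(-1.7))]
pil [ 0.6312 -0.0987  0.0705] dxy mm [0. 0.] res [0.001 0.001] lean px meas/expected [(np.float64(-1.5), np.float64(-1.9)), (np.float64(1.0), np.float64(2.4))]
```

```bash
python3 -c "
from plant import *
print(close_job())"
```

```text
the job is handed in; nothing more can be done
None
```

All four trees are packed, each in the carton of its size (1 to 4), and the job was handed in at about 30 s of the 112 s allowed. No verdict is reported.

**Position:** in the last two-camera check, each tree's tip was within 5 mm of its carton's centre in x and y; the limit is 12 mm. Measured leans matched those of upright trees to within about 1 px, except tree_1 in the side view, which read 1.5 px against 4.1 expected. The wrist pictures show trees 1, 2 and 3 standing inside their cartons. I had used up the picture limit by the time tree_4 was placed, so it was checked by numbers only.

**Height:** tips rose by 1.3, 1.8 and 3.1 mm for trees 1, 2 and 4, against about 3 mm expected from the carton floor. Tree_3 read 0.5 mm lower than before, which is within a pixel of error, and nothing points to a tree sitting on a carton wall.

**Pillar and cone:** neither moved (0.0 mm). Their lean check did not fully agree: the cone read 0.5 px against 5.4 expected in one view. The cone's outline has no sharp tip, so I did not count that as a tilt.

**Arm:** the gripper drifted to about 6° of tilt over the run. This showed no effect on the placings, and it was raised clear of everything at the end.

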